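# Take the bayonet dust filter out of a servo drive

## Task

Take the dirty dust filter out of the yellow servo drive: turn its red grip bar anticlockwise (seen from above) until the two lugs have come out from under the steel tabs, at the green marks, and then lift it straight out. Stand it upright in the blue tray, let go of it and leave the other things on the bench alone. Be gentle: hold the bar lightly (at most 70 N of grip), do not pull or wrench the filter against its tabs or stops, and set it down on the tray floor rather than dropping it.

Things in the scene. Friction and masses are not known exactly. Their poses are not given: they have to be found in the camera images.
- drive: Servo drive lying on its back, fixed: yellow and black case, 200 (x) by 240 (y) by 100 mm high, dark top plate at 100 mm, low terminal strips (up to 12 mm) along its edges. Origin: underside, below the centre of the bayonet socket; z up.
- socket (a point): Centre of the socket (65 mm hole) at the drive's top plate; axes as the drive's. Two steel tabs, red on top, at 0 and 180 degrees from x, +-27 degrees wide, 44 to 62 mm from the axis, undersides 8 mm and tops 13 mm above the plate. 13 mm high stops limit the filter's turn to -10 (locked end) and +75 degrees (open end). Green marks on the plate at 57 and 237 degrees.
- filter: Loose dust filter, 280 g, 94 mm high: paper drum 60 mm in diameter, 38 mm high; on it a white flange, 80 mm, 6 mm thick, with two lugs 16 mm wide along its x axis (104 mm over both); on top a red grip bar 70 (x) by 18 (y) by 50 mm high. Origin: centre of the drum's underside, z up. Seated, the origin is 38 mm below the top plate, x within 12 degrees of the drive's x.
- lugs (a point): Point on the filter's axis at the lugs' underside, 38 mm above the filter's origin; axes as the filter's. Locked, the lugs lie under the tabs with 2 mm of play. They are clear of the tabs when the filter's x axis is 40 to 75 degrees anticlockwise (from above) of the drive's x axis; then it lifts freely, and must rise 38 mm for the drum to leave the hole.
- filter_grip (a point): Point on the filter's axis where the red bar is best gripped, 78 mm above the filter's origin, 16 mm below the bar's top and 40 mm above the drive's top plate while seated. Axes as the filter's: close the fingers along y.
- tray: Blue open tray, fixed, 190 by 190 mm, 32 mm high, walls and floor 5 mm thick. Origin: centre of its underside; z up.
- bottle: Bystander: clear bottle with a white cap, 64 mm in diameter, 170 mm high, standing. Origin: centre of its underside.
- screwdriver: Bystander: yellow-handled screwdriver 200 mm long, lying along its x axis.
- module: Bystander: yellow box-shaped amplifier module, 70 by 130 by 100 mm high. Origin: centre of its underside.
Things that resemble listed ones, but are neither listed nor needed, are in the scene too. Of the things like the filter, leave any that is purple; of the rest the larger one is meant.

How it is judged:
By the outcome, as a careful person would: the job done as asked, in the order asked, and still so for the second after the job is handed in, with the robot touching nothing.
It also fails if it takes over 51 s, if anything falls off the work surface, if the arm or the gripper's body presses on something with over 40 N, if the wrist force passes 120 N, or if a joint passes its speed limit or range.

## Robot

A 6-joint arm with a two-finger parallel gripper is mounted at the origin on the work surface. World frame = base frame: x ahead of the robot, y to its left, z up, the work surface at z = 0. Lengths are in mm, angles in rad, forces in N, time in s.
With the tool pointing down it reaches from about 275 to 1000 mm from the base axis. Payload 8.4 kg.
Tool frame: the origin (TCP) lies at the very end of the fingers, on their centre line; the grasp point (between the pads) lies 19 mm behind it; z points along the fingers, y is the direction in which the jaws open and shut (so a half turn about z gives the same grasp; the last joint's range is limited). The gripper opens to 85 mm and grips with 20 to 120 N. Pads are 22 mm wide; open, the fingers measure 114 mm over their backs; the gripper's body (76 mm by 85 mm) begins 54 mm behind the grasp point. The pads swing forward as they close: fully open they stand 13 mm farther back than shut.
Start: joints at [1.189, 0.353, 1.633, -0, 1.155, -0.002], TCP at [231.708, 580.465, 231.281] pointing down, gripper open.
Joint ranges: [-2.63, 2.63], [-0.92, 2.1], [0.06, 2.66], [-1.3, 4.44], [0, 2.69], [-3.02, 3.02]. Speed limits (rad/s): [2.22, 2.22, 2.79, 3.14, 3.14, 3.14].

## Interface

Orientations are given as [roll, pitch, yaw] about the fixed x, y, z axes, in that order (R = Rz(yaw) Ry(pitch) Rx(roll)).
In Python, from rig import r gives the robot as it stands.
- The arm moves only by the tool move_arm, never from a script. Its argument "increments" is a list of rows, each an object of numbers: "tx", "ty", "tz": the shift along the tool's x, y, z in cm; "rx", "ry", "rz": the turn, a rotation vector about the tool's x, y, z in degrees; "gripper": the gripper's target within -1 to 1 (fully open at 1, half-way at 0, shut at -1). A call has 1 to 12 rows; each row shifts and turns the commanded pose from where the row before left it, along the tool's axes as they then stand; what a row does not reach is not made up. A row lasts 1/10 s, in which the tool goes at most 50 mm and 8.59 degrees, less where a joint would pass 70% of its speed; a pose out of reach is approached as far as the arm can. A call is refused whole if a number of a shift passes 5 or a number of a turn 8.59, either way. A call with a gripper value outside its range is refused whole. The fingers move at their own pace and stop on an object; "squeeze" is the grip in N (left out, the last holds). Time passes only in rows, so rows that do not move let the fingers close. It gives the time, the measured TCP pose, the force and the opening at its end, in the units of the state.
- r.sense(): the state, without advancing time (a new reading comes with each control period).
- r.grab_frame(name): name is "side" or "top" or "wrist"; returns (picture, depth): 480x640x3 uint8, red, green, blue; 480x640 float32, mm along the optical axis (not along the pixel's ray), 0 where there is no reading.
- r.camera_model(name): a dict with "fx", "fy", "cx", "cy" (pixels), "R" (3x3) and "t" (3): a world point X has camera coordinates R X + t; the wrist camera has in their place "hand_eye" (4x4, takes a point from camera to tool coordinates, whose origin is the TCP and whose axes are the flange's). Camera axes: x right, y down, z forward; pixel columns grow to the right and rows downward; lengths in mm; the calibration is good to about 2 mm. A picture is of the moment at which its call begins: read the wrist's pose just before it. camera_model takes no time and is no camera call.
- r.sign_off(): hands the job in, once; it reports no verdict.
Trained networks look in the newest picture that a camera, given by its name, has taken for a name from the list of things; names that differ only in an ending like _2 or _b are one class to them, and where a whole thing is asked for, a point or a joint stands for the part that bears it (a point fixed in the world has none). Each returns a list of dicts, best first, with "confidence" (0 to 1); they miss things now and then, are a little off and sometimes report something else, mostly with a low value. They report only what shows in the picture. A call takes as long as a camera call. They do not tell look-alikes from the thing itself.
- r.cut_out(query, camera): "mask" (480x640 bool, what is visible of it) and "bbox" ([left, top, right, bottom] in pixels, round what is visible of it).
- r.place_of(query, camera): "location" ([row, column] in pixels: a listed point, or the origin of a listed thing).
The state is a dict: "clock": time; "qpos": joint angles; "qvel": joint speeds; "joint_efforts": joint torques, N m; "eef_pos": TCP position; "tcp_rot": TCP orientation; "contact_force": force on the tool from outside, world axes, zero at the start; "wrist_torque": the same for the moment, N m; "opening": opening from 0.0 (shut) to 1.0 (fully open).
Only numpy, scipy, OpenCV 4.12 (cv2) and the standard library are available. Lean on these libraries where they do the work, as an engineer would, in place of code of your own. Each camera call takes 0.05 s, during which the arm holds its last target. There are 200 camera calls.

## Working session

There is one attempt and no reset: what is moved stays moved. The work goes in short steps, Python scripts to look and compute and a tool call to move; the robot and the scene stay as the last step left them, time stands still between calls to the robot, and variables do not carry over. Pictures are saved under pics/ and viewed, about 8 in all and at most 12, crops included, and the job is handed in when it is done.

Besides the shell and the picture viewer there is one more tool, called after "Request:" in YAML: its name, and indented under it one key for each argument. move_arm: Moves the arm, as the interface text tells. Its arguments: {"type":"object","properties":{"increments":{"type":"array","items":{"type":"object","properties":{"tx":{"type":"number"},"ty":{"type":"number"},"tz":{"type":"number"},"rx":{"type":"number"},"ry":{"type":"number"},"rz":{"type":"number"},"gripper":{"type":"number"}}}},"squeeze":{"type":"number"}},"required":["increments"]}

```bash
mkdir -p pics; ls; cat > h.py <<'E'
import numpy as np,cv2
from rig import r
from scipy.spatial.transform import Rotation as Ro
def snap(n):
    s=r.sense(); p,d=r.grab_frame(n); c=r.camera_model(n)
    if n=='wrist':
        R=Ro.from_euler('xyz',s['tcp_rot']).as_matrix(); H=np.array(c['hand_eye'])
        A=R@H[:3,:3]; b=R@H[:3,3]+np.array(s['eef_pos'])
    else:
        A=np.array(c['R']).T; b=-A@np.array(c['t'])
    return p,d,(c,A,b)
def cloud(d,m):
    c,A,b=m; v,u=np.mgrid[:480,:640]
    P=np.stack([(u-c['cx'])/c['fx']*d,(v-c['cy'])/c['fy']*d,d],-1)@A.T+b
    P[d==0]=np.nan; return P
def rayz(m,row,col,z):
    c,A,b=m; k=A@np.array([(col-c['cx'])/c['fx'],(row-c['cy'])/c['fy'],1]); return b+k*(z-b[2])/k[2]
def save(n,p): cv2.imwrite('pics/'+n+'.png',np.ascontiguousarray(p[...,::-1]))
E
python3 - <<'E'
from h import *
for n in('top','side'):
    p,d,m=snap(n); save(n+'0',p); P=cloud(d,m)
    for q in('filter','socket','filter_grip','tray','drive','bottle','screwdriver','module'):
        for o in r.place_of(q,n)[:3]:
            a,b=map(int,o['location']); print(n,q,round(o['confidence'],2),a,b,P[min(a,479),min(b,639)].round() if 0<=a<480 and 0<=b<640 else '')
print(r.sense())
E
```

```text
pics
top filter 0.85 266 482 [ 502. -391.   45.]
top filter 0.83 262 373 [ 507. -162.  108.]
top filter 0.71 345 370 [ 343. -159.   65.]
top socket 0.27 258 381 [ 512. -173.  157.]
top filter_grip 0.76 349 367 [ 335. -153.   66.]
top filter_grip 0.67 259 382 [ 511. -175.  156.]
top filter_grip 0.56 269 494 [ 494. -400.   92.]
top tray 0.72 265 215 [503. 170.   5.]
top drive 0.83 261 373 [ 509. -162.  106.]
top bottle 0.7 134 300 [766. -18.  92.]
top bottle 0.7 261 375 [ 508. -164.  129.]
top screwdriver 0.73 156 415 [ 743. -264.    3.]
top module 0.95 155 186 [721. 211. 103.]
side filter 0.91 272 423 [ 323. -141.   13.]
side filter 0.74 243 343 [ 510. -109.   99.]
side filter 0.5 297 207 [790.  15.  26.]
side socket 0.81 232 345 [ 506. -148.  107.]
side filter_grip 0.88 249 421 [ 330. -160.   63.]
side filter_grip 0.57 213 341 [ 517. -165.  146.]
side filter_grip 0.56 197 346 [ 508. -391.   92.]
side tray 0.96 362 340 [506. 175.   5.]
side drive 0.69 266 339 [516. -51.  73.]
side bottle 0.64 299 206 [792.  16.  21.]
side screwdriver 0.84 246 249 [ 749. -235.   16.]
side module 0.83 383 201 [721. 301.  58.]
{'clock': 0.9, 'qpos': array([ 1.18861406e+00,  3.52930506e-01,  1.63341030e+00, -2.44137922e-05,
        1.15516998e+00, -2.40963100e-03]), 'qvel': array([-0.00045487, -0.0003661 ,  0.00053727, -0.00137535,  0.00149177,
        0.00089808]), 'joint_efforts': array([ 5.67441748e-04, -6.05172658e+01, -3.42433405e+01,  1.57060863e-04,
        1.43119458e-03,  5.22716471e-05]), 'eef_pos': array([231.71004389, 580.47303786, 231.31998883]), 'tcp_rot': array([3.14151084e+00, 2.25333073e-05, 2.76182988e+00]), 'contact_force': array([ 0.04221335,  0.79100601, -0.9271259 ]), 'wrist_torque': array([-0.00634423, -0.01000397,  0.02699759]), 'opening': 0.9968724459337895}
```

View pics/top0.png

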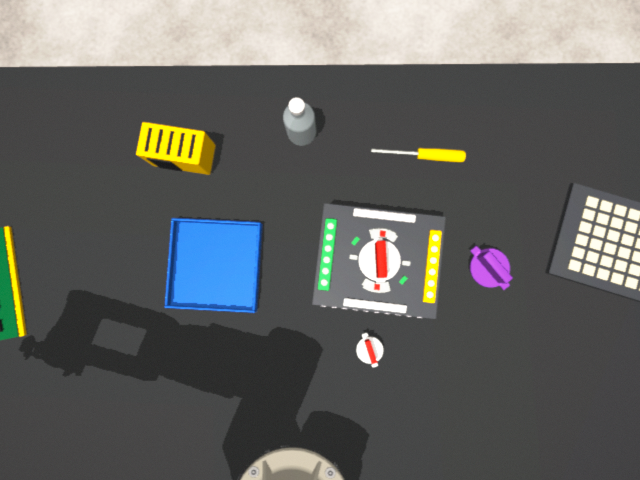

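View pics/side0.png

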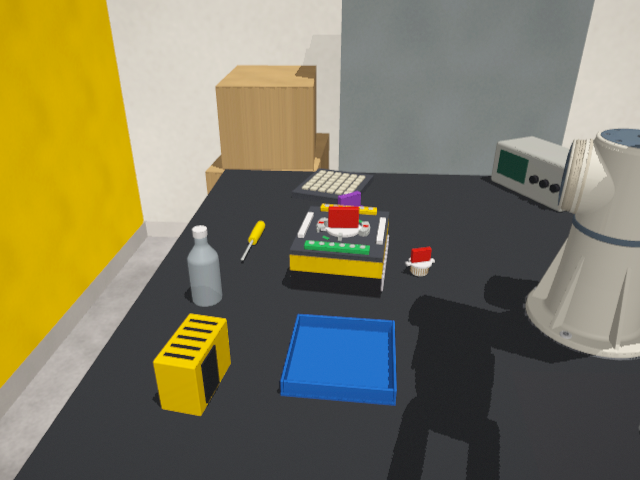

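Both pictures agree. The drive is at image (380,261) with the filter's red bar standing almost along world x, and its red tabs are at (383,235) and (377,287). The green marks are at (356,240) and (403,281), and the tray is at (215,265). The purple filter and the small one by the drive are the look-alikes. Next I'll measure precisely from the depth.

```bash
cat > meas.py <<'E'
from h import *
def rect(X):
    (c,s,a)=cv2.minAreaRect(X.astype(np.float32)); b=cv2.boxPoints((c,s,a))
    e=[b[1]-b[0],b[2]-b[1]]; l=max(e,key=np.linalg.norm); return np.round(c,1),np.round(s,1),round(np.degrees(np.arctan(l[1]/l[0])),1)
def red(p): q=p.astype(int); return (q[...,0]>120)&(q[...,1]<80)&(q[...,2]<80)
def bar(p,P,c=(512,-172),lo=148,hi=165,rad=60):
    m=red(p)&(P[...,2]>lo)&(P[...,2]<hi)&(np.hypot(P[...,0]-c[0],P[...,1]-c[1])<rad)
    return m,P[m]
E
python3 - <<'E'
from meas import *
p,d,m=snap('top'); P=cloud(d,m)
k,X=bar(p,P); print('bar',len(X),np.median(X[:,2]),rect(X[:,:2]),X[:,:2].mean(0))
near=np.hypot(P[...,0]-512,P[...,1]+172)<75
k=red(p)&near&(P[...,2]>105)&(P[...,2]<120); n,l,s,c=cv2.connectedComponentsWithStats(k.astype(np.uint8))
for i in range(1,n):
    if s[i,4]>5: print('tab',s[i,4],P[l==i].mean(0).round(1))
q=p.astype(int); k=(q[...,1]>100)&(q[...,0]<90)&(q[...,2]<110)&near; n,l,s,c=cv2.connectedComponentsWithStats(k.astype(np.uint8))
for i in range(1,n):
    if s[i,4]>5: print('green',s[i,4],P[l==i].mean(0).round(1))
k=(q[...,0]>180)&(q[...,1]>180)&(np.abs(P[...,2]-108)<5)&(np.hypot(P[...,0]-512,P[...,1]+172)<50); print('flange',rect(P[k][:,:2]),np.median(P[k][:,2]))
k=(np.hypot(P[...,0]-510,P[...,1]+165)<170)&(P[...,2]>92)&(P[...,2]<118); print('drive',rect(P[k][:,:2]))
k=(q[...,2]>100)&(q[...,0]<60)&(np.hypot(P[...,0]-503,P[...,1]-170)<150); X=P[k]; print('tray',rect(X[:,:2]), 'rim',rect(X[X[:,2]>27][:,:2]))
E
```

```text
bar 345 155.76267878178442 (array([ 512.4, -172.8]), array([66.9, 17.3]), np.float32(3.0)) [ 511.01462855 -172.62231346]
tab 16 [ 562.4 -180.   113.3]
tab 14 [ 459.3 -168.5  114.1]
flange (array([ 510.6, -173.7]), array([86.4, 96.8]), np.float32(-43.6)) 106.46133440836456
drive (array([ 511.1, -173.6]), array([240.4, 200.5]), np.float32(83.6))
tray (array([505. , 174.5]), array([199.8, 197.8]), np.float32(87.4)) rim (array([503.4, 170.4]), array([191.3, 190.1]), np.float32(87.2))
```

Request:
move_arm:
  increments:
    - {"tx": -2.25, "ty": -2.48, "gripper": 1}
    - {"tx": -2.25, "ty": -2.48}
    - {"tx": -2.25, "ty": -2.48}
    - {"tx": -2.25, "ty": -2.48}
    - {"tx": -2.25, "ty": -2.48}
    - {"tx": -2.25, "ty": -2.48}
    - {"tx": -2.25, "ty": -2.48}
    - {"tx": -2.25, "ty": -2.48}
    - {"tx": -2.25, "ty": -2.48}
    - {"tx": -2.25, "ty": -2.48}
    - {"tx": -2.25, "ty": -2.48}
    - {"tx": -2.25, "ty": -2.48}
  squeeze: 40

```text
invalid input
```

Request:
move_arm:
  increments:
    - {"tx": -2.25, "ty": -2.48}
    - {"tx": -2.25, "ty": -2.48}
    - {"tx": -2.25, "ty": -2.48}
    - {"tx": -2.25, "ty": -2.48}
    - {"tx": -2.25, "ty": -2.48}
    - {"tx": -2.25, "ty": -2.48}
    - {"tx": -2.25, "ty": -2.48}
    - {"tx": -2.25, "ty": -2.48}
    - {"tx": -2.25, "ty": -2.48}
    - {"tx": -2.25, "ty": -2.48}
    - {"tx": -2.25, "ty": -2.48}
    - {"tx": -2.25, "ty": -2.48}

```text
invalid input
```

Request:
move_arm:
  increments:
    - {"rz": 8.5}
    - {"rz": 8.5}
    - {"rz": 8.5}
    - {"rz": 8.5}
    - {"rz": 8.5}
    - {"rz": 8.5}
    - {"rz": 8.5}
    - {"rz": 8.5}
    - {"rz": 8.5}
    - {"rz": 8.5}
    - {"rz": 8.5}
    - {"rz": 8.5}

```text
invalid input
```

Request:
move_arm:
  increments:
    - {"rz": 8.5}
    - {"rz": 8.5}
    - {"rz": 8.5}
    - {"rz": 8.5}
    - {"rz": 8.5}
    - {"rz": 8.5}
    - {"rz": 2.2}
    - {}
    - {}

```text
invalid input
```

Request:
move_arm:
  increments:
    - {"tx": -2.25, "ty": -2.48, "tz": 0, "rx": 0, "ry": 0, "rz": 0, "gripper": 1}
  squeeze: 40

```text
clock: 1.05
eef_pos: [242.8, 551.4, 231.3]
tcp_rot: [3.139, -0.001, 2.764]
contact_force: [-0.2, -0.7, 1.0]
opening: 0.997
```

Request:
move_arm:
  increments:
    - {"tx": -2.25, "ty": -2.48, "tz": 0, "rx": 0, "ry": 0, "rz": 0, "gripper": 1}
    - {"tx": -2.25, "ty": -2.48, "tz": 0, "rx": 0, "ry": 0, "rz": 0, "gripper": 1}
    - {"tx": -2.25, "ty": -2.48, "tz": 0, "rx": 0, "ry": 0, "rz": 0, "gripper": 1}
    - {"tx": -2.25, "ty": -2.48, "tz": 0, "rx": 0, "ry": 0, "rz": 0, "gripper": 1}
    - {"tx": -2.25, "ty": -2.48, "tz": 0, "rx": 0, "ry": 0, "rz": 0, "gripper": 1}
    - {"tx": -2.25, "ty": -2.48, "tz": 0, "rx": 0, "ry": 0, "rz": 0, "gripper": 1}
    - {"tx": -2.25, "ty": -2.48, "tz": 0, "rx": 0, "ry": 0, "rz": 0, "gripper": 1}
    - {"tx": -2.25, "ty": -2.48, "tz": 0, "rx": 0, "ry": 0, "rz": 0, "gripper": 1}
    - {"tx": -2.25, "ty": -2.48, "tz": 0, "rx": 0, "ry": 0, "rz": 0, "gripper": 1}
    - {"tx": -2.25, "ty": -2.48, "tz": 0, "rx": 0, "ry": 0, "rz": 0, "gripper": 1}
    - {"tx": -2.25, "ty": -2.48, "tz": 0, "rx": 0, "ry": 0, "rz": 0, "gripper": 1}
    - {"tx": -2.25, "ty": -2.48, "tz": 0, "rx": 0, "ry": 0, "rz": 0, "gripper": 1}

```text
clock: 2.25
eef_pos: [384.2, 171.3, 231.6]
tcp_rot: [3.141, 0.001, 2.762]
contact_force: [0.7, 0.5, -0.1]
opening: 1.002
```

Request:
move_arm:
  increments:
    - {"tx": -2.25, "ty": -2.48, "tz": 0, "rx": 0, "ry": 0, "rz": 0, "gripper": 1}
    - {"tx": -2.25, "ty": -2.48, "tz": 0, "rx": 0, "ry": 0, "rz": 0, "gripper": 1}
    - {"tx": -2.25, "ty": -2.48, "tz": 0, "rx": 0, "ry": 0, "rz": 0, "gripper": 1}
    - {"tx": -2.25, "ty": -2.48, "tz": 0, "rx": 0, "ry": 0, "rz": 0, "gripper": 1}
    - {"tx": -2.25, "ty": -2.48, "tz": 0, "rx": 0, "ry": 0, "rz": 0, "gripper": 1}
    - {"tx": -2.25, "ty": -2.48, "tz": 0, "rx": 0, "ry": 0, "rz": 0, "gripper": 1}
    - {"tx": -2.25, "ty": -2.48, "tz": 0, "rx": 0, "ry": 0, "rz": 0, "gripper": 1}
    - {"tx": -2.25, "ty": -2.48, "tz": 0, "rx": 0, "ry": 0, "rz": 0, "gripper": 1}
    - {"tx": -2.25, "ty": -2.48, "tz": 0, "rx": 0, "ry": 0, "rz": 0, "gripper": 1}
    - {"tx": -2.25, "ty": -2.48, "tz": 0, "rx": 0, "ry": 0, "rz": 0, "gripper": 1}
    - {"tx": -2.25, "ty": -2.48, "tz": 0, "rx": 0, "ry": 0, "rz": 0, "gripper": 1}

```text
clock: 3.35
eef_pos: [512.9, -174.0, 231.4]
tcp_rot: [3.142, 0.0, 2.762]
contact_force: [0.7, -0.6, -0.4]
opening: 0.996
```

Request:
move_arm:
  increments:
    - {"tx": 0, "ty": 0, "tz": 0, "rx": 0, "ry": 0, "rz": 8.5, "gripper": 1}
    - {"tx": 0, "ty": 0, "tz": 0, "rx": 0, "ry": 0, "rz": 8.5, "gripper": 1}
    - {"tx": 0, "ty": 0, "tz": 0, "rx": 0, "ry": 0, "rz": 8.5, "gripper": 1}
    - {"tx": 0, "ty": 0, "tz": 0, "rx": 0, "ry": 0, "rz": 8.5, "gripper": 1}
    - {"tx": 0, "ty": 0, "tz": 0, "rx": 0, "ry": 0, "rz": 8.5, "gripper": 1}
    - {"tx": 0, "ty": 0, "tz": 0, "rx": 0, "ry": 0, "rz": 8.5, "gripper": 1}
    - {"tx": 0, "ty": 0, "tz": 0, "rx": 0, "ry": 0, "rz": 8.5, "gripper": 1}
    - {"tx": 0, "ty": 0, "tz": 0, "rx": 0, "ry": 0, "rz": 8.5, "gripper": 1}
    - {"tx": 0, "ty": 0, "tz": 0, "rx": 0, "ry": 0, "rz": 8.5, "gripper": 1}
    - {"tx": 0, "ty": 0, "tz": 0, "rx": 0, "ry": 0, "rz": 8.5, "gripper": 1}
    - {"tx": 0, "ty": 0, "tz": 0, "rx": 0, "ry": 0, "rz": 8.5, "gripper": 1}
    - {"tx": 0, "ty": 0, "tz": 0, "rx": 0, "ry": 0, "rz": 8.5, "gripper": 1}

```text
clock: 4.55
eef_pos: [512.6, -172.5, 231.4]
tcp_rot: [3.141, -0.0, 0.975]
contact_force: [0.1, -0.1, 0.1]
opening: 1.001
```

Request:
move_arm:
  increments:
    - {"tx": 0, "ty": 0, "tz": 0, "rx": 0, "ry": 0, "rz": 8.5, "gripper": 1}
    - {"tx": 0, "ty": 0, "tz": 0, "rx": 0, "ry": 0, "rz": 8.5, "gripper": 1}
    - {"tx": 0, "ty": 0, "tz": 0, "rx": 0, "ry": 0, "rz": 8.5, "gripper": 1}
    - {"tx": 0, "ty": 0, "tz": 0, "rx": 0, "ry": 0, "rz": 8.5, "gripper": 1}
    - {"tx": 0, "ty": 0, "tz": 0, "rx": 0, "ry": 0, "rz": 8.5, "gripper": 1}
    - {"tx": 0, "ty": 0, "tz": 0, "rx": 0, "ry": 0, "rz": 8.5, "gripper": 1}
    - {"tx": 0, "ty": 0, "tz": 0, "rx": 0, "ry": 0, "rz": 2.2, "gripper": 1}
    - {"tx": 0, "ty": 0, "tz": 0, "rx": 0, "ry": 0, "rz": 0, "gripper": 1}
    - {"tx": 0, "ty": 0, "tz": 0, "rx": 0, "ry": 0, "rz": 0, "gripper": 1}

```text
clock: 5.45
eef_pos: [512.6, -172.5, 231.3]
tcp_rot: [3.142, -0.0, 0.055]
contact_force: [-0.2, -0.8, 0.6]
opening: 0.999
```

```bash
python3 - <<'E'
from meas import *
p,d,m=snap('wrist'); save('w1',p); P=cloud(d,m)
k,X=bar(p,P); print('bar',len(X),np.median(X[:,2]),rect(X[:,:2]),X[:,:2].mean(0))
near=np.hypot(P[...,0]-512,P[...,1]+172)<75
k=red(p)&near&(P[...,2]>105)&(P[...,2]<120); n,l,s,c=cv2.connectedComponentsWithStats(k.astype(np.uint8))
for i in range(1,n):
    if s[i,4]>40: print('tab',s[i,4],P[l==i].mean(0).round(1))
for o in r.place_of('filter_grip','wrist')+r.place_of('socket','wrist'): print(o)
E
```

```text
bar 3227 156.3999899719148 (array([ 512.1, -173.2]), array([69.6, 17.5]), np.float32(2.7)) [ 514.71799476 -172.93236393]
tab 315 [ 563.7 -178.9  114.4]
tab 61 [ 546.4 -171.6  115.3]
tab 87 [ 459.5 -164.3  114.4]
{'location': [246.3, 603.5], 'confidence': 0.9}
{'location': [243.5, 312.7], 'confidence': 0.85}
{'location': [387.2, 292.8], 'confidence': 0.66}
```

View pics/w1.png

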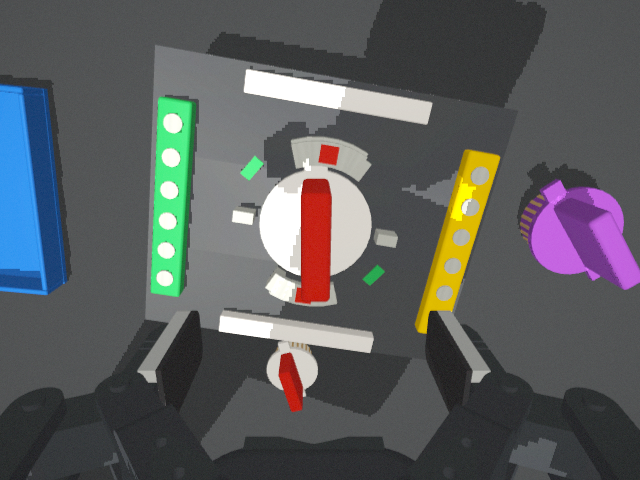

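The wrist view confirms the bar at (316,240), the tabs above and below it, and the green marks at (251,167) and (374,275). The gripper is aligned with the bar to within about 1 mm, so I'll descend and grip lightly.

Request:
move_arm:
  increments:
    - {"tx": 0, "ty": 0.07, "tz": 2.5, "rx": 0, "ry": 0, "rz": 0.4, "gripper": 1}
    - {"tx": 0, "ty": 0, "tz": 2.5, "rx": 0, "ry": 0, "rz": 0, "gripper": 1}
    - {"tx": 0, "ty": 0, "tz": 2.5, "rx": 0, "ry": 0, "rz": 0, "gripper": 1}
    - {"tx": 0, "ty": 0, "tz": 1.5, "rx": 0, "ry": 0, "rz": 0, "gripper": 1}
    - {"tx": 0, "ty": 0, "tz": 1.0, "rx": 0, "ry": 0, "rz": 0, "gripper": 1}
    - {"tx": 0, "ty": 0, "tz": 0.9, "rx": 0, "ry": 0, "rz": 0, "gripper": 1}
    - {"tx": 0, "ty": 0, "tz": 0, "rx": 0, "ry": 0, "rz": 0, "gripper": 1}
    - {"tx": 0, "ty": 0, "tz": 0, "rx": 0, "ry": 0, "rz": 0, "gripper": 1}

```text
clock: 6.4
eef_pos: [513.0, -173.3, 122.7]
tcp_rot: [3.141, -0.001, 0.046]
contact_force: [0.6, -0.0, 0.8]
opening: 1.0
```

Request:
move_arm:
  increments:
    - {"tx": 0, "ty": 0, "tz": 0, "rx": 0, "ry": 0, "rz": 0, "gripper": -1}
    - {"tx": 0, "ty": 0, "tz": 0, "rx": 0, "ry": 0, "rz": 0, "gripper": -1}
    - {"tx": 0, "ty": 0, "tz": 0, "rx": 0, "ry": 0, "rz": 0, "gripper": -1}
    - {"tx": 0, "ty": 0, "tz": 0, "rx": 0, "ry": 0, "rz": 0, "gripper": -1}
    - {"tx": 0, "ty": 0, "tz": 0, "rx": 0, "ry": 0, "rz": 0, "gripper": -1}
    - {"tx": 0, "ty": 0, "tz": 0, "rx": 0, "ry": 0, "rz": 0, "gripper": -1}
    - {"tx": 0, "ty": 0, "tz": 0, "rx": 0, "ry": 0, "rz": 0, "gripper": -1}
    - {"tx": 0, "ty": 0, "tz": 0, "rx": 0, "ry": 0, "rz": 0, "gripper": -1}
  squeeze: 45

```text
clock: 7.2
eef_pos: [512.7, -173.3, 122.5]
tcp_rot: [3.141, -0.0, 0.046]
contact_force: [-1.0, -0.8, 4.8]
opening: 0.202
```

Opening of 0.202 is about 17 mm, which fits the 18 mm bar. Now turning anticlockwise (negative rz, since tool z points down), in halves so I can check the forces.

Request:
move_arm:
  increments:
    - {"tx": 0, "ty": 0, "tz": 0, "rx": 0, "ry": 0, "rz": -3, "gripper": -1}
    - {"tx": 0, "ty": 0, "tz": 0, "rx": 0, "ry": 0, "rz": -3, "gripper": -1}
    - {"tx": 0, "ty": 0, "tz": 0, "rx": 0, "ry": 0, "rz": -3, "gripper": -1}
    - {"tx": 0, "ty": 0, "tz": 0, "rx": 0, "ry": 0, "rz": -3, "gripper": -1}
    - {"tx": 0, "ty": 0, "tz": 0, "rx": 0, "ry": 0, "rz": -3, "gripper": -1}
    - {"tx": 0, "ty": 0, "tz": 0, "rx": 0, "ry": 0, "rz": -3, "gripper": -1}

```text
clock: 7.8
eef_pos: [513.1, -173.2, 122.5]
tcp_rot: [3.141, -0.001, 0.362]
contact_force: [1.5, 0.4, 3.8]
opening: 0.204
```

```bash
python3 -c "
from h import *
s=r.sense();print(s['contact_force'],s['wrist_torque'],s['tcp_rot'],s['opening'])"
```

```text
[1.5206187  0.3575358  3.83042912] [ 0.21815378 -0.03293282 -0.13845005] [ 3.14134130e+00 -9.06610132e-04  3.61974611e-01] 0.20377181656075433
```

Request:
move_arm:
  increments:
    - {"tx": 0, "ty": 0, "tz": 0, "rx": 0, "ry": 0, "rz": -3, "gripper": -1}
    - {"tx": 0, "ty": 0, "tz": 0, "rx": 0, "ry": 0, "rz": -3, "gripper": -1}
    - {"tx": 0, "ty": 0, "tz": 0, "rx": 0, "ry": 0, "rz": -3, "gripper": -1}
    - {"tx": 0, "ty": 0, "tz": 0, "rx": 0, "ry": 0, "rz": -3, "gripper": -1}
    - {"tx": 0, "ty": 0, "tz": 0, "rx": 0, "ry": 0, "rz": -3, "gripper": -1}
    - {"tx": 0, "ty": 0, "tz": 0, "rx": 0, "ry": 0, "rz": -3, "gripper": -1}
    - {"tx": 0, "ty": 0, "tz": 0, "rx": 0, "ry": 0, "rz": -3, "gripper": -1}
    - {"tx": 0, "ty": 0, "tz": 0, "rx": 0, "ry": 0, "rz": -3, "gripper": -1}
    - {"tx": 0, "ty": 0, "tz": 0, "rx": 0, "ry": 0, "rz": -3, "gripper": -1}
    - {"tx": 0, "ty": 0, "tz": 0, "rx": 0, "ry": 0, "rz": -3, "gripper": -1}
    - {"tx": 0, "ty": 0, "tz": 0, "rx": 0, "ry": 0, "rz": 0, "gripper": -1}
    - {"tx": 0, "ty": 0, "tz": 0, "rx": 0, "ry": 0, "rz": 0, "gripper": -1}

```text
clock: 9.0
eef_pos: [512.9, -173.2, 122.5]
tcp_rot: [3.141, -0.0, 0.883]
contact_force: [0.2, 1.3, 4.3]
opening: 0.205
```

```bash
python3 - <<'E'
from h import *
s=r.sense();print(s['contact_force'],s['wrist_torque'],s['tcp_rot'],s['opening'])
p,d,m=snap('wrist'); save('w2',p)
E
```

```text
[0.20619788 1.27736179 4.25300414] [0.35277352 0.03925025 0.13528216] [ 3.14106088e+00 -3.69253007e-04  8.82546124e-01] 0.20538443304758555
```

View pics/w2.png

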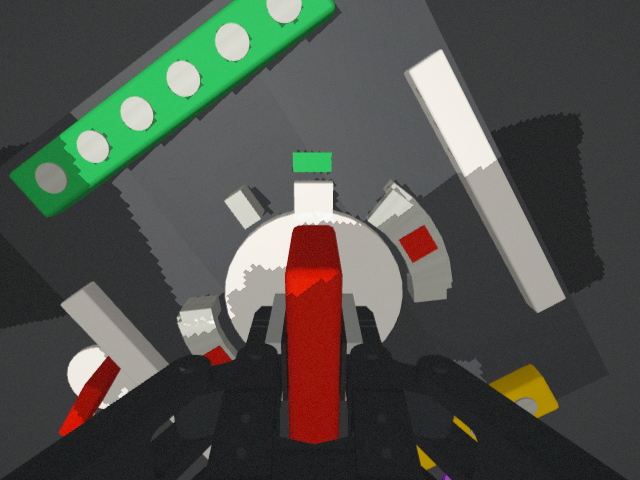

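The lug at (313,197) points straight at the green mark (312,162), clear of the tab at (420,245), and the forces are small. Now lifting straight up.

Request:
move_arm:
  increments:
    - {"tx": 0, "ty": 0, "tz": -0.3, "rx": 0, "ry": 0, "rz": 0, "gripper": -1}
    - {"tx": 0, "ty": 0, "tz": -0.6, "rx": 0, "ry": 0, "rz": 0, "gripper": -1}
    - {"tx": 0, "ty": 0, "tz": -0.6, "rx": 0, "ry": 0, "rz": 0, "gripper": -1}

```text
clock: 9.35
eef_pos: [512.1, -173.1, 137.2]
tcp_rot: [-3.14, 0.001, 0.883]
contact_force: [0.9, -0.4, -2.7]
opening: 0.203
```

Request:
move_arm:
  increments:
    - {"tx": 0, "ty": 0, "tz": -0.8, "rx": 0, "ry": 0, "rz": 0, "gripper": -1}
    - {"tx": 0, "ty": 0, "tz": -0.8, "rx": 0, "ry": 0, "rz": 0, "gripper": -1}
    - {"tx": 0, "ty": 0, "tz": -0.8, "rx": 0, "ry": 0, "rz": 0, "gripper": -1}
    - {"tx": 0, "ty": 0, "tz": -0.8, "rx": 0, "ry": 0, "rz": 0, "gripper": -1}
    - {"tx": 0, "ty": 0, "tz": -1, "rx": 0, "ry": 0, "rz": 0, "gripper": -1}
    - {"tx": 0, "ty": 0, "tz": -1, "rx": 0, "ry": 0, "rz": 0, "gripper": -1}
    - {"tx": 0, "ty": 0, "tz": -1, "rx": 0, "ry": 0, "rz": 0, "gripper": -1}
    - {"tx": 0, "ty": 0, "tz": -1, "rx": 0, "ry": 0, "rz": 0, "gripper": -1}
    - {"tx": 0, "ty": 0, "tz": -0.5, "rx": 0, "ry": 0, "rz": 0, "gripper": -1}
    - {"tx": 0, "ty": 0, "tz": 0, "rx": 0, "ry": 0, "rz": 0, "gripper": -1}

```text
clock: 10.35
eef_pos: [513.1, -173.4, 215.2]
tcp_rot: [3.14, -0.001, 0.884]
contact_force: [-0.1, -0.6, -3.9]
opening: 0.203
```

```bash
python3 - <<'E'
from h import *
s=r.sense();print(s['eef_pos'],s['contact_force'],s['tcp_rot'],s['opening'])
p,d,m=snap('side'); save('s2',p)
R=Ro.from_euler('xyz',s['tcp_rot']).as_matrix()
print((R.T@(np.array([503.5,171,s['eef_pos'][2]])-s['eef_pos'])).round(1))
E
```

```text
[ 513.0589987  -173.3545188   215.23674448] [-0.06489899 -0.62507308 -3.89581636] [ 3.14021437e+00 -5.32013164e-04  8.83802162e-01] 0.20303803228637987
[ 2.602e+02 -2.258e+02 -2.000e-01]
```

View pics/s2.png

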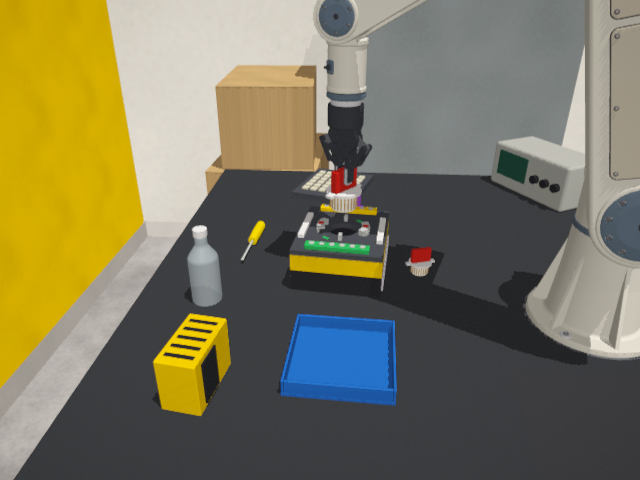

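The filter hangs upright, clear of the drive, at (345,190), and the socket is empty. Next I'll carry it over to the tray.

Request:
move_arm:
  increments:
    - {"tx": 1.0, "ty": -0.86, "tz": 0, "rx": 0, "ry": 0, "rz": 0, "gripper": -1}
    - {"tx": 2.0, "ty": -1.74, "tz": 0, "rx": 0, "ry": 0, "rz": 0, "gripper": -1}
    - {"tx": 2.5, "ty": -2.17, "tz": 0, "rx": 0, "ry": 0, "rz": 0, "gripper": -1}
    - {"tx": 2.5, "ty": -2.17, "tz": 0, "rx": 0, "ry": 0, "rz": 0, "gripper": -1}
    - {"tx": 2.5, "ty": -2.17, "tz": 0, "rx": 0, "ry": 0, "rz": 0, "gripper": -1}
    - {"tx": 2.5, "ty": -2.17, "tz": 0, "rx": 0, "ry": 0, "rz": 0, "gripper": -1}
    - {"tx": 2.5, "ty": -2.17, "tz": 0, "rx": 0, "ry": 0, "rz": 0, "gripper": -1}
    - {"tx": 2.5, "ty": -2.17, "tz": 0, "rx": 0, "ry": 0, "rz": 0, "gripper": -1}
    - {"tx": 2.5, "ty": -2.17, "tz": 0, "rx": 0, "ry": 0, "rz": 0, "gripper": -1}
    - {"tx": 2.5, "ty": -2.17, "tz": 0, "rx": 0, "ry": 0, "rz": 0, "gripper": -1}
    - {"tx": 2.0, "ty": -1.74, "tz": 0, "rx": 0, "ry": 0, "rz": 0, "gripper": -1}
    - {"tx": 1.0, "ty": -0.87, "tz": 0, "rx": 0, "ry": 0, "rz": 0, "gripper": -1}

```text
clock: 11.6
eef_pos: [502.1, 173.4, 213.7]
tcp_rot: [-3.141, 0.0, 0.885]
contact_force: [-0.2, 0.3, -3.1]
opening: 0.207
```

Request:
move_arm:
  increments:
    - {"tx": 0, "ty": 0, "tz": 1, "rx": 0, "ry": 0, "rz": 0, "gripper": -1}
    - {"tx": 0, "ty": 0, "tz": 2, "rx": 0, "ry": 0, "rz": 0, "gripper": -1}
    - {"tx": 0, "ty": 0, "tz": 2, "rx": 0, "ry": 0, "rz": 0, "gripper": -1}
    - {"tx": 0, "ty": 0, "tz": 2, "rx": 0, "ry": 0, "rz": 0, "gripper": -1}
    - {"tx": 0, "ty": 0, "tz": 2, "rx": 0, "ry": 0, "rz": 0, "gripper": -1}
    - {"tx": 0, "ty": 0, "tz": 2, "rx": 0, "ry": 0, "rz": 0, "gripper": -1}
    - {"tx": 0, "ty": 0, "tz": 1.5, "rx": 0, "ry": 0, "rz": 0, "gripper": -1}
    - {"tx": 0, "ty": 0, "tz": 1, "rx": 0, "ry": 0, "rz": 0, "gripper": -1}
    - {"tx": 0, "ty": 0, "tz": 0, "rx": 0, "ry": 0, "rz": 0, "gripper": -1}
    - {"tx": 0, "ty": 0, "tz": 0, "rx": 0, "ry": 0, "rz": 0, "gripper": -1}

```text
clock: 12.6
eef_pos: [503.1, 170.6, 79.3]
tcp_rot: [-3.142, 0.0, 0.883]
contact_force: [0.4, -0.6, -3.1]
opening: 0.203
```

```bash
python3 - <<'E'
from h import *
s=r.sense();print(s['eef_pos'],s['contact_force'],s['tcp_rot'],s['opening'])
p,d,m=snap('side'); save('s3',p[150:450,200:500].repeat(2,0).repeat(2,1))
E
```

```text
[503.05301864 170.59677129  79.33829595] [ 0.36219149 -0.6496365  -3.05935503] [-3.14153647e+00  2.42329408e-04  8.83470940e-01] 0.20285247425331399
```

View pics/s3.png

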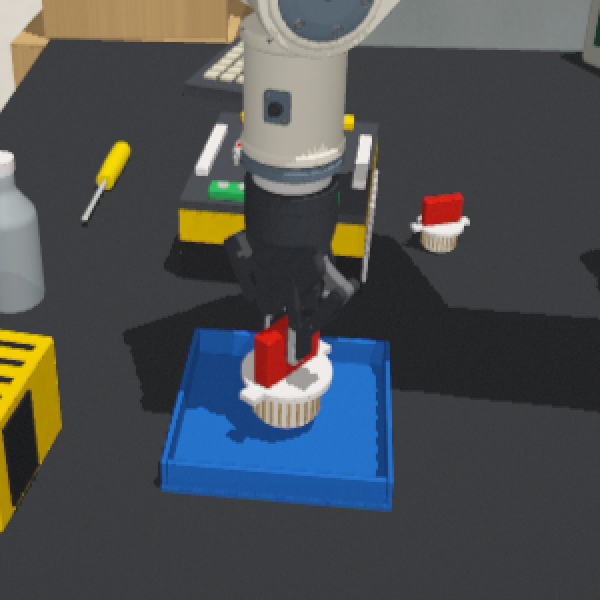

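The filter is upright above the middle of the tray, with about 14 mm to go to the floor. I'll lower it slowly and watch the force.

Request:
move_arm:
  increments:
    - {"tx": 0, "ty": 0, "tz": 0.4, "rx": 0, "ry": 0, "rz": 0, "gripper": -1}
    - {"tx": 0, "ty": 0, "tz": 0.4, "rx": 0, "ry": 0, "rz": 0, "gripper": -1}
    - {"tx": 0, "ty": 0, "tz": 0.2, "rx": 0, "ry": 0, "rz": 0, "gripper": -1}
    - {"tx": 0, "ty": 0, "tz": 0.1, "rx": 0, "ry": 0, "rz": 0, "gripper": -1}
    - {"tx": 0, "ty": 0, "tz": 0.1, "rx": 0, "ry": 0, "rz": 0, "gripper": -1}
    - {"tx": 0, "ty": 0, "tz": 0, "rx": 0, "ry": 0, "rz": 0, "gripper": -1}
    - {"tx": 0, "ty": 0, "tz": 0, "rx": 0, "ry": 0, "rz": 0, "gripper": -1}

```text
clock: 13.35
eef_pos: [503.1, 171.0, 67.3]
tcp_rot: [3.142, -0.0, 0.884]
contact_force: [-0.4, 0.3, -2.7]
opening: 0.206
```

Request:
move_arm:
  increments:
    - {"tx": 0, "ty": 0, "tz": 0.1, "rx": 0, "ry": 0, "rz": 0, "gripper": -1}
    - {"tx": 0, "ty": 0, "tz": 0, "rx": 0, "ry": 0, "rz": 0, "gripper": -1}

```text
clock: 13.55
eef_pos: [503.0, 170.9, 66.2]
tcp_rot: [-3.142, 0.0, 0.884]
contact_force: [0.1, -0.6, -3.3]
opening: 0.203
```

Request:
move_arm:
  increments:
    - {"tx": 0, "ty": 0, "tz": 0.05, "rx": 0, "ry": 0, "rz": 0, "gripper": -1}
    - {"tx": 0, "ty": 0, "tz": 0.05, "rx": 0, "ry": 0, "rz": 0, "gripper": -1}
    - {"tx": 0, "ty": 0, "tz": 0, "rx": 0, "ry": 0, "rz": 0, "gripper": -1}

```text
clock: 13.85
eef_pos: [503.1, 170.9, 65.5]
tcp_rot: [3.141, -0.0, 0.884]
contact_force: [-1.2, -0.3, 2.3]
opening: 0.204
```

The vertical force went from -3 N to +2 N, so it's standing on the floor. I'll release, then retreat straight up.

Request:
move_arm:
  increments:
    - {"tx": 0, "ty": 0, "tz": 0, "rx": 0, "ry": 0, "rz": 0, "gripper": -0.4}
    - {"tx": 0, "ty": 0, "tz": 0, "rx": 0, "ry": 0, "rz": 0, "gripper": -0.2}
    - {"tx": 0, "ty": 0, "tz": 0, "rx": 0, "ry": 0, "rz": 0, "gripper": 0}
    - {"tx": 0, "ty": 0, "tz": 0, "rx": 0, "ry": 0, "rz": 0, "gripper": 0.3}
    - {"tx": 0, "ty": 0, "tz": 0, "rx": 0, "ry": 0, "rz": 0, "gripper": 0.3}
    - {"tx": 0, "ty": 0, "tz": 0, "rx": 0, "ry": 0, "rz": 0, "gripper": 0.3}

```text
clock: 14.45
eef_pos: [503.0, 171.0, 65.3]
tcp_rot: [3.142, -0.0, 0.884]
contact_force: [0.4, -0.8, 0.6]
opening: 0.648
```

Request:
move_arm:
  increments:
    - {"tx": 0, "ty": 0, "tz": -0.5, "rx": 0, "ry": 0, "rz": 0, "gripper": 0.3}
    - {"tx": 0, "ty": 0, "tz": -1, "rx": 0, "ry": 0, "rz": 0, "gripper": 0.3}
    - {"tx": 0, "ty": 0, "tz": -2, "rx": 0, "ry": 0, "rz": 0, "gripper": 0.3}
    - {"tx": 0, "ty": 0, "tz": -2, "rx": 0, "ry": 0, "rz": 0, "gripper": 0.3}
    - {"tx": 0, "ty": 0, "tz": -2, "rx": 0, "ry": 0, "rz": 0, "gripper": 0.3}
    - {"tx": 0, "ty": 0, "tz": -2, "rx": 0, "ry": 0, "rz": 0, "gripper": 0.3}
    - {"tx": 0, "ty": 0, "tz": -2, "rx": 0, "ry": 0, "rz": 0, "gripper": 0.3}
    - {"tx": 0, "ty": 0, "tz": -2, "rx": 0, "ry": 0, "rz": 0, "gripper": 0.3}
    - {"tx": 0, "ty": 0, "tz": 0, "rx": 0, "ry": 0, "rz": 0, "gripper": 0.3}
    - {"tx": 0, "ty": 0, "tz": 0, "rx": 0, "ry": 0, "rz": 0, "gripper": 0.3}

```text
clock: 15.45
eef_pos: [503.2, 171.0, 201.0]
tcp_rot: [3.141, -0.001, 0.884]
contact_force: [-0.5, -0.3, -0.3]
opening: 0.649
```

```bash
python3 - <<'E'
from meas import *
p,d,m=snap('wrist'); P=cloud(d,m)
k,X=bar(p,P,(503,171),92,106); print('bar',len(X),X[:,2].min(),np.median(X[:,2]),X[:,2].max(),rect(X[:,:2]))
p,d,m=snap('side'); save('s4',p)
E
```

```text
bar 2507 92.05022665372684 99.42970040364435 101.66518029741263 (array([503.1, 171.3]), array([68.6, 17.1]), np.float32(50.8))
```

View pics/s4.png

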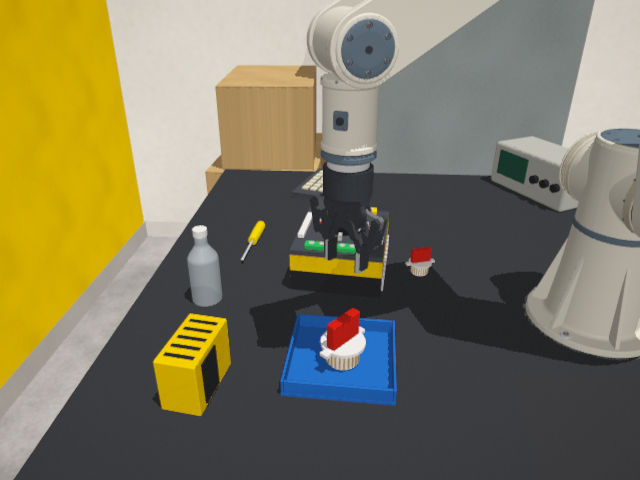

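The filter stands upright in the tray at (343,345). Its bar top is at 99.4 mm, against the expected 5 + 94 = 99. The gripper is clear, and the bystanders are where they were.

```bash
python3 -c "
from rig import r
print(r.sign_off())"
```

```text
the job is handed in; nothing more can be done
None
```

The dirty filter is out of the yellow servo drive and standing upright in the middle of the blue tray. I handed the job in at about 15.5 s of the 51 s allowed.

- **Removal:** I gripped the red bar at 45 N and turned it 48° anticlockwise. The wrist picture then showed the lug pointing at the green mark, clear of the tabs. I lifted it straight out, and the contact force readings stayed below about 5 N.
- **Placing:** I lowered it until the vertical force changed from -3 N to +2 N, showing it was on the tray floor, then let go and backed straight up.
- **Last checks:** The bar top measured 99.4 mm high (99 expected) at (503, 171), which is within 1 mm of the tray centre. The gripper was clear about 100 mm above the bar, and the other things on the bench looked unmoved in the side picture.

No check failed. The first four move calls were refused as invalid because their rows left out some fields. Nothing moved in those calls, and I resent them with every field filled in.

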